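Remove the lockout cap and hold the spring-return selector in its third position

TASK

Lift the red lockout cap up off its post on the grey control station and set it down (do not drop it) in the blue tray. Then turn the station's lever, which has an upright black handle, clockwise (seen from above), past its first two clicks to the third position marked by three green dots, and keep holding it there against its spring with the gripper: the program finishes while the lever is still being held. Leave the tape roll, the white block and the USB stick where they are.

Things in the scene. Friction and masses are not known exactly. Their poses are not given: they have to be found in the camera images.
- station: Grey control station fixed on the desk, flat top 45 mm above the desk. Origin on the desk under the lever's vertical pivot axis; -x is its front, facing the robot at yaw 0. The housing spans x -115 to +75 mm, y -75 to +75 mm. A black strip with three lamps (66 mm above the desk) lies along the back. Only the lever, the post and the cap rise higher or stand elsewhere on top.
- selector (a joint): Lever angle, rad: 0 at rest, grows clockwise from above, clicks at 0.5, 1.0 and 1.5 (third position, three green dots), stop at 1.6. In the station's frame the handle is 55 mm from the pivot in direction pi + 0.75 - value (from +x, counterclockwise). A spring turns it back to 0 whenever let go; it takes 4 to 9 N at the handle. The cap on its post blocks it before the first click.
- handle_top (a point): Centre of the top, 108 mm above the desk, of the upright round black handle on the lever: 18 mm diameter, 42 mm tall, its foot 66 mm above the desk. It turns with the lever: front right at 0, front left at 1.5. The lever below it is a flat bar 16 mm wide, 58 to 66 mm above the desk, reaching 74 mm from the pivot.
- cap: Red lockout cap, round with a white band: loose, 48 mm diameter, 46 mm tall, about 80 g, closed on top, an 18 mm wide, 26 mm deep hole below. Origin at the centre of its underside. It starts over the steel post, top 91 mm above the desk. The lever's handle stands 12 mm or more beside it (station's -y); fingers closing along the station's x have room on both sides above z = 60 mm.
- cap_mid (a point): Centre of the cap, 23 mm above its underside.
- post_foot (a point): Foot of the steel post on the station's top (45 mm above the desk), 84 mm from the pivot towards the front. The post is 10 mm in diameter and 24 mm tall, so the cap must rise 24 mm to come free.
- tray: Blue open tray fixed on the desk at the station's right: 120 by 120 mm outside, walls 4 mm thick, rim 18 mm and inner floor 8 mm above the desk. Origin at the centre of its underside.
- tape_electrical: Bystander: black roll of tape, 53 mm diameter, 19 mm high, lying flat. Origin at the centre of its underside.
- spacer_block: Bystander: white block 25 x 40 x 40 mm with a small hole. Origin at the centre of its underside.
- usb_stick: Bystander: black USB stick 17 x 48 x 8 mm lying flat in front of the station. Origin at the centre of its underside.
Not all that is in view belongs to the job. Of the things shaped like the cap, the red one is meant.

How it is judged:
On the way, in this order (a step that is already met when the one before it is completed fails the run):
1. the cap is lifted clear of its post (height (world z) of cap above 0.075 m), for 0.1 s.
2. the cap lies in the blue tray, let go (horizontal distance between cap_mid and tray below 0.05 m and height (world z) of cap_mid below 0.039 m and contact force between the fingers and cap below 0.1 N and linear speed of cap below 0.03 m/s), for 0.2 s.
3. the gripper holds the lever in the third position (value of joint selector above 1.38 rad and contact force between the fingers and selector above 1.5 N), for 0.3 s.
At the end, for the whole second after the job is handed in: The fingers hold the lever (contact over 1.5 N) with the lever at rest in the third position (above 1.38 rad); the cap rests in the blue tray (its centre within 50 mm of the tray's centre and below 39 mm), not touched; the three bystanders are within 30 mm of where they stood (all of step 2 and all of step 3 and velocity of joint selector between -0.1 and 0.1 rad/s and distance of each of tape_electrical, spacer_block, usb_stick from where it was at the start of the episode below 0.03 m); the arm keeps its last pose, push and grip.
It fails at once if the cap is dropped or thrown: out of the fingers more than about 45 mm up, away from its post (contact force between the fingers and cap below 0.02 N and height (world z) of cap_mid above 0.07 m and horizontal distance between cap_mid and post_foot above 0.03 m).
It fails at once if a bystander (tape roll, white block, USB stick) is moved by more than 30 mm (distance of any of tape_electrical, spacer_block, usb_stick from where it was at the start of the episode above 0.03 m).
It also fails if it takes over 51 s, if anything falls off the work surface, if the arm or the gripper's body presses on something with over 40 N, if the wrist force passes 120 N, or if a joint passes its speed limit or range.

ROBOT

A 6-joint arm with a two-finger parallel gripper is mounted at the origin on a cart in front of the work surface, level with it; the furniture and walls round the work are solid. World frame = base frame: x ahead of the robot, y to its left, z up, the work surface at z = 0. Lengths are in m, angles in rad, forces in N, time in s.
With the tool pointing down it reaches from about 0.25 to 0.725 m from the base axis. Payload 4 kg.
Tool frame: the origin (TCP) lies at the very end of the fingers, on their centre line; the grasp point (between the pads) lies 19 mm behind it; z points along the fingers, y is the line along which they close (so a half turn about z gives the same grasp; the last joint's range is limited). The gripper opens to 85 mm and grips with 20 to 120 N. Pads are 22 mm wide; open, the fingers measure 114 mm over their backs; the gripper's body (76 mm by 85 mm) begins 54 mm behind the grasp point. The pads swing forward as they close: fully open they stand 13 mm farther back than shut.
Start: joints at [-1.159, 0.241, 0.005, 1.335, 0, 1.571], TCP at [0.2, -0.458, 0.231] pointing down, gripper open.
Joint ranges: [-2.72, 2.72], [-1.05, 1.87], [-1.09, 1.28], [-1.99, 2.15], [-1.42, 1.44], [-3.14, 3.14]. Speed limits (rad/s): [2.79, 2.79, 3.14, 3.14, 3.14, 3.14].

INTERFACE

Orientations are given as a unit quaternion [x, y, z, w].
In Python, from workcell import bot gives the robot as it stands.
- The arm moves only by the tool carry_out, never from a script. Its argument "increments" is one flat list of numbers, 5 for each row, row after row: the finger opening in cm, from 0 to 8.54, then the shift along the tool's x, y, z in cm, then the turn about the tool's z in rad. A call has exactly 5 rows; each row shifts and turns the commanded pose from where the row before left it, along the tool's axes as they then stand; what a row does not reach is not made up. A row lasts 1/8 s, in which the tool goes at most 62.5 mm and 10.7 degrees, less where a joint would pass 70% of its speed; a pose out of reach is approached as far as the arm can. A call with a gripper value outside its range is refused whole. The fingers move at their own pace and stop on an object; the grip force is fixed at half the most. Time passes only in rows, so rows that do not move let the fingers close, or fill a call up. It gives the time, the measured TCP pose, the force, the opening and the grip force at its end, in the units of the state.
- bot.get_obs(): the state, without advancing time (a new reading comes with each control period).
- bot.camera(name): name is "side" or "top" or "wrist"; returns a dict with "pixels" (420x560x3 uint8, blue, green, red), "range_z" (420x560 float32, m along the optical axis (not along the pixel's ray), 0 where there is no reading), "mtx" (3x3 intrinsics, pixels), "eye" and "attitude" of the camera in the world. Camera axes: x right, y down, z forward; pixel columns grow to the right and rows downward; lengths in m; the calibration is good to about 2 mm. A picture is of the moment at which its call begins.
- bot.job_done(): hands the job in; it is judged then, once.
Trained networks look in a picture, given as the dict that the camera call returned (one of the last four; its "shot" number tells which), for a name from the list of things; names that differ only in an ending like _2 or _b are one class to them, and where a whole thing is asked for, a point or a joint stands for the part that bears it (a point fixed in the world has none). Each returns a list of dicts, best first, with "p" (0 to 1); they miss things now and then, are a little off and sometimes report something else, mostly with a low value. They report only what shows in the picture. A call takes as long as a camera call. They do not tell look-alikes from the thing itself.
- bot.find_in(picture, name): "xyz" ([x, y, z] in m, in the coordinates of the camera as it stood for that picture, good to about 4 mm: the middle of the surface that is visible of it).
- bot.regions_of(picture, name): "mask" (420x560 bool, what is visible of it).
- bot.place_of(picture, name): "xyz" ([x, y, z] in m, in the coordinates of the camera as it stood for that picture, good to about 4 mm: a listed point, or the origin of a listed thing).
The state is a dict: "clock": time; "joint_pos": joint angles; "joint_vel": joint speeds; "tau": joint torques, N m; "eef_pos": TCP position; "tool_rot": TCP orientation; "ft_force": force on the tool from outside, world axes, zero at the start; "ft_torque": the same for the moment, N m; "grip_width": finger opening in m; "grasp_force": force on a finger pad.
Only numpy, scipy, OpenCV 4.12 (cv2) and the standard library are available. Lean on these libraries where they do the work, as an engineer would, in place of code of your own. Each camera call takes 0.05 s, during which the arm holds its last target. There are 200 camera calls.

## Working session

There is one attempt and no reset: what is moved stays moved. The work goes in short steps, Python scripts to look and compute and a tool call to move; the robot and the scene stay as the last step left them, time stands still between calls to the robot, and variables do not carry over. Pictures are saved under pics/ and viewed, at most 10 in all, crops included, and the job is handed in when it is done.

Besides the shell and the picture viewer there is one more tool, called after ">>>" as name(argument=value, ...) on one line, values as JSON. carry_out: Moves the arm, as the interface text tells. Its arguments: {"type":"object","properties":{"increments":{"type":"array","items":{"type":"number"}}},"required":["increments"]}

```bash
mkdir -p pics; cat > h.py <<'E'
import numpy as np, cv2
from scipy.spatial.transform import Rotation as R
from workcell import bot
np.set_printoptions(precision=4,suppress=True)
def att(c):
    a=np.array(c["attitude"],float)
    return R.from_quat(a).as_matrix() if a.size==4 else a.reshape(3,3)
def w(c,p): return att(c)@np.array(p)+np.array(c["eye"])
def back(c,u,v,z): return w(c,np.linalg.inv(c["mtx"])@[u*z,v*z,z])
def pix(c,p):
    q=c["mtx"]@(att(c).T@(np.array(p)-c["eye"])); return q[:2]/q[2]
E
cat > a.py <<'E'
from h import *
o=bot.get_obs(); print(o)
ims=[]
for n in ("top","side"):
    c=bot.camera(n); ims.append(c["pixels"]); print(n,c["eye"],c["attitude"],c["mtx"][0,0])
    cv2.imwrite(f"pics/{n}0.png",c["pixels"])
    for k in ("station","handle_top","cap","cap_mid","post_foot","tray","tape_electrical","spacer_block","usb_stick"):
        print(k,[(round(d["p"],2),w(c,d["xyz"]),pix(c,w(c,d["xyz"])).round()) for d in bot.place_of(c,k)[:3]])
E
python3 a.py
```

```text
{'clock': 0.0, 'joint_pos': array([-1.159 ,  0.2414,  0.0037,  1.3352,  0.    ,  1.5708]), 'joint_vel': array([-0.0011, -0.0002,  0.0006,  0.0011, -0.0015, -0.0004]), 'tau': array([ -0.0016, -37.2321,  25.2406,   0.017 ,   0.    ,  -0.    ]), 'eef_pos': array([ 0.1999, -0.4576,  0.2304]), 'tool_rot': array([ 0.9789,  0.2045, -0.0002, -0.001 ]), 'ft_force': array([ 0.1212, -0.2038,  0.3132]), 'ft_torque': array([-0.0316,  0.027 , -0.0108]), 'grasp_force': 0.0, 'grip_width': 0.08523866582901199}
top [ 0.4556 -0.2247  0.9264] [-0.7013  0.7084 -0.054   0.0586] 450.3237568951812
station [(0.93, array([ 0.5677, -0.2153, -0.0048]), array([276., 224.])), (0.3, array([ 0.4863, -0.2411,  0.0691]), array([289., 262.]))]
handle_top [(0.68, array([ 0.5353, -0.2621,  0.1126]), array([301., 234.]))]
cap [(0.83, array([ 0.3903, -0.3789,  0.0002]), array([358., 311.])), (0.75, array([ 0.4864, -0.2356,  0.0444]), array([286., 263.])), (0.36, array([ 0.5369, -0.2625,  0.1115]), array([301., 233.]))]
cap_mid [(0.77, array([ 0.3891, -0.3779,  0.0238]), array([360., 312.])), (0.73, array([ 0.4851, -0.2406
[... 805 characters left out ...]
3916, -0.3787, -0.0013]), array([211., 298.])), (0.67, array([ 0.4895, -0.2362,  0.0458]), array([236., 230.]))]
cap_mid [(0.86, array([ 0.4887, -0.2327,  0.0667]), array([234., 221.])), (0.61, array([ 0.4928, -0.453 ,  0.0239]), array([275., 298.])), (0.55, array([ 0.3942, -0.3824,  0.0212]), array([212., 290.]))]
post_foot [(0.83, array([ 0.4905, -0.2384,  0.0477]), array([237., 229.]))]
tray [(0.58, array([ 0.6357, -0.4045, -0.0032]), array([330., 274.]))]
tape_electrical [(0.82, array([ 0.7345, -0.2817,  0.0021]), array([340., 232.]))]
spacer_block [(0.45, array([ 0.5786, -0.0882,  0.0014]), array([252., 209.]))]
usb_stick [(0.67, array([ 0.4467, -0.299 , -0.0015]), array([227., 267.]))]
```

View pics/top0.png

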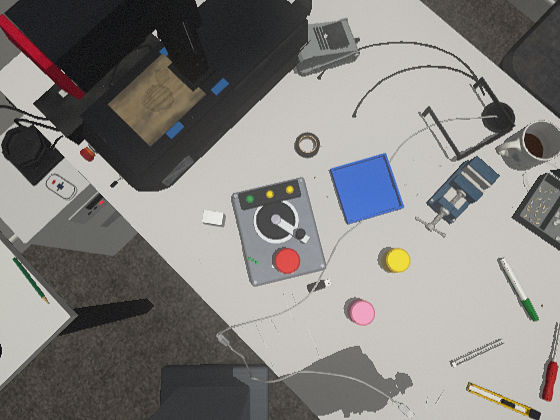

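View pics/side0.png

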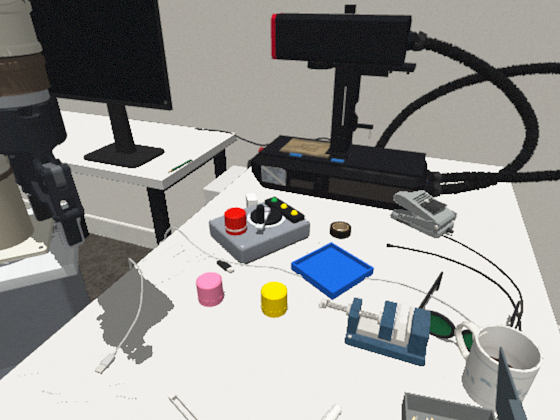

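The top view shows the red cap at about (287,261), the black handle at (300,234) and the blue tray at (366,188). The pink and yellow caps at (362,312) and (398,260) are look-alikes. The side view agrees, with the red cap at (235,221) and the tray at (332,270). Next I'll refine the cap, the station yaw and the tray by colour and depth, and plan the approach.

```bash
cat >> h.py <<'E'
def cloud(c,m):
    v,u=np.nonzero(m&(c["range_z"]>0)); z=c["range_z"][v,u]
    return (att(c)@(np.linalg.inv(c["mtx"])@np.stack([u*z,v*z,z]))).T+c["eye"]
def yaw(o=None):
    x=R.from_quat((o or bot.get_obs())["tool_rot"]).as_matrix()[:,0]; return np.arctan2(x[1],x[0])
def plan(p,a,n,pos=None,a0=None):
    """n equal rows to world p, tool yaw a (tool down): prints tool x,y,z cm, turn"""
    o=bot.get_obs(); pos=np.array(o["eef_pos"] if pos is None else pos); a0=yaw(o) if a0 is None else a0
    d=(np.array(p)-pos)/n*100; t=-(a-a0)/n
    for i in range(n):
        b=a0-t*i; print(np.round([np.cos(b)*d[0]+np.sin(b)*d[1],np.sin(b)*d[0]-np.cos(b)*d[1],-d[2],t],3))
E
cat > b.py <<'E'
from h import *
for n in ("top","side"):
    c=bot.camera(n); h=cv2.cvtColor(c["pixels"],cv2.COLOR_BGR2HSV)
    red=((h[...,0]<6)|(h[...,0]>174))&(h[...,1]>150)&(h[...,2]>90)
    P=cloud(c,red); P=P[(abs(P[:,0]-.487)<.05)&(abs(P[:,1]+.237)<.05)&(P[:,2]>.05)]
    t=P[P[:,2]>np.percentile(P[:,2],98)-.006]
    print(n,"cap top",np.percentile(P[:,2],[2,50,98]),cv2.minEnclosingCircle(t[:,:2].astype(np.float32)),t.mean(0))
    bl=(abs(h[...,0].astype(int)-112)<12)&(h[...,1]>150)
    P=cloud(c,bl); P=P[(np.hypot(P[:,0]-.636,P[:,1]+.4)<.1)]
    print("tray",cv2.minAreaRect(P[:,:2].astype(np.float32)),np.percentile(P[:,2],[5,50,98]))
    P=cloud(c,np.ones(h.shape[:2],bool)); P=P[(np.hypot(P[:,0]-.55,P[:,1]+.22)<.16)&(abs(P[:,2]-.045)<.006)]
    print("station",cv2.minAreaRect(P[:,:2].astype(np.float32)))
    m=bot.regions_of(c,"handle_top")
    for r in m[:2]:
        P=cloud(c,r["mask"]); print("handle",r["p"],len(P),P.mean(0),np.percentile(P[:,2],[5,50,98]), P[P[:,2]>.102].mean(0))
E
python3 b.py
```

```text
top cap top [0.0873 0.0904 0.0935] ((0.4886478781700134, -0.2364945411682129), 0.023162171244621277) [ 0.4886 -0.2365  0.0905]
tray ((0.6392011642456055, -0.40327638387680054), (0.11927542835474014, 0.11959550529718399), 15.697393417358398) [0.0051 0.0079 0.0192]
station ((0.5416260957717896, -0.18770605325698853), (0.1895412653684616, 0.2169799655675888), 13.214438438415527)
handle 0.72 1386 [ 0.5632 -0.2221  0.0609] [0.0523 0.0572 0.1074] [ 0.5375 -0.2607  0.1071]
side cap top [0.0511 0.0842 0.094 ] ((0.4885812997817993, -0.24178612232208252), 0.02234613336622715) [ 0.4875 -0.2419  0.0923]
tray ((0.6386734247207642, -0.4038271903991699), (0.12215528637170792, 0.11967305839061737), 15.900238037109375) [0.0073 0.01   0.02  ]
station ((0.5329313278198242, -0.19614838063716888), (0.18799574673175812, 0.22171655297279358), 19.0214786529541)
handle 0.69 586 [ 0.5601 -0.2392  0.0675] [0.0495 0.0597 0.1095] [ 0.5375 -0.2635  0.1072]
```

```bash
python3 -c "
from h import *
plan([.4885,-.2385,.2],1.846,10)"
```

```text
[ 3.522 -0.859  0.313 -0.143]
[ 3.609 -0.347  0.313 -0.143]
[ 3.621  0.172  0.313 -0.143]
[ 3.559  0.688  0.313 -0.143]
[ 3.424  1.19   0.313 -0.143]
[ 3.219  1.667  0.313 -0.143]
[ 2.948  2.11   0.313 -0.143]
[ 2.616  2.51   0.313 -0.143]
[ 2.23   2.858  0.313 -0.143]
[ 1.799  3.147  0.313 -0.143]
```

>>> carry_out(increments=[8.5,3.5,-0.85,0.3,-0.143,8.5,3.6,-0.35,0.3,-0.143,8.5,3.6,0.15,0.3,-0.143,8.5,3.55,0.7,0.3,-0.143,8.5,3.4,1.2,0.3,-0.143])

```text
clock: 1.82
eef_pos: [0.3447, -0.3483, 0.2163]
tool_rot: [0.844, 0.536, 0.0, 0.0]
ft_force: [-0.3, -0.3, 0.3]
grip_width: 0.085
grasp_force: 0.0
```

>>> carry_out(increments=[8.5,3.2,1.65,0.3,-0.143,8.5,2.95,2.1,0.3,-0.143,8.5,2.6,2.5,0.3,-0.143,8.5,2.2,2.85,0.3,-0.143,8.5,1.8,3.15,0.3,-0.143])

```text
clock: 2.45
eef_pos: [0.4888, -0.2393, 0.2012]
tool_rot: [0.603, 0.798, -0.0, 0.0]
ft_force: [0.6, 0.4, 0.0]
grip_width: 0.0846
grasp_force: 0.0
```

```bash
cat > c.py <<'E'
from h import *
o=bot.get_obs(); print(o["clock"],o["eef_pos"],yaw(o),o["joint_pos"],o["tool_rot"])
c=bot.camera("wrist"); cv2.imwrite("pics/w1.png",c["pixels"])
h=cv2.cvtColor(c["pixels"],cv2.COLOR_BGR2HSV)
red=((h[...,0]<6)|(h[...,0]>174))&(h[...,1]>150)&(h[...,2]>90)
P=cloud(c,red); P=P[(abs(P[:,0]-.487)<.05)&(abs(P[:,1]+.237)<.05)&(P[:,2]>.05)]
t=P[P[:,2]>np.percentile(P[:,2],98)-.006]
print("cap top",np.percentile(P[:,2],[2,50,98]),cv2.minEnclosingCircle(t[:,:2].astype(np.float32)),t.mean(0))
for k in ("handle_top","station","cap_mid"): print(k,[(d["p"],w(c,d["xyz"])) for d in bot.place_of(c,k)[:2]])
E
python3 c.py
```

```text
2.45 [ 0.4888 -0.2393  0.2012] 1.8465456371241848 [-0.4553  0.342   0.0652  1.2937 -0.0001  0.8397] [ 0.6032  0.7976 -0.      0.0001]
cap top [0.0756 0.0902 0.0917] ((0.48834770917892456, -0.23649795353412628), 0.023995760828256607) [ 0.488  -0.2352  0.0901]
handle_top [(0.79, array([ 0.5376, -0.2609,  0.1074]))]
station [(0.86, array([ 0.5669, -0.216 , -0.0023]))]
cap_mid [(0.93, array([ 0.4911, -0.4583,  0.0194])), (0.82, array([ 0.3937, -0.3787,  0.0245]))]
```

View pics/w1.png

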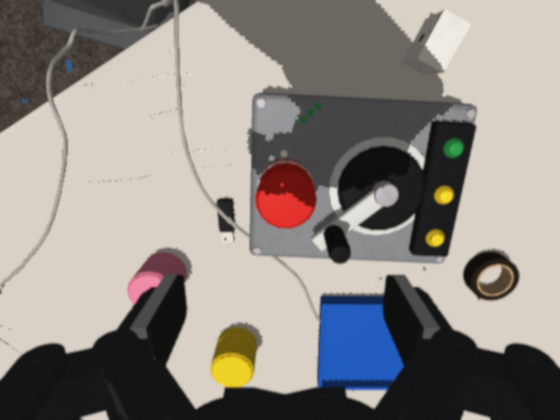

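The wrist view shows the cap at (286,195) and the handle at (337,243), with the station square to the tool. I'll go down around the cap, close and lift.

>>> carry_out(increments=[8.5,0.15,0,3,0,8.5,0,0,3,0,8.5,0,0,3,0,8.5,0,0,3,0,8.5,0,0,2,0])

```text
clock: 3.28
eef_pos: [0.4857, -0.2393, 0.0601]
tool_rot: [0.606, 0.795, -0.0, -0.001]
ft_force: [0.2, -0.1, 0.5]
grip_width: 0.0848
grasp_force: 0.0
```

>>> carry_out(increments=[4.0,0,0,0,0,4.0,0,0,0,0,4.0,0,0,0,0,4.0,0,0,0,0,4.0,0,0,0,0])

```text
clock: 3.9
eef_pos: [0.4884, -0.2396, 0.063]
tool_rot: [0.605, 0.796, -0.0, 0.002]
ft_force: [-1.9, -2.2, 6.5]
grip_width: 0.0466
grasp_force: 62.3
```

>>> carry_out(increments=[4.0,0,0,-1,0,4.0,0,0,-2,0,4.0,0,0,-3,0,4.0,0,0,-3,0,4.0,0,0,0,0])

```text
clock: 4.53
eef_pos: [0.4892, -0.2393, 0.1542]
tool_rot: [0.605, 0.796, 0.001, 0.003]
ft_force: [-1.0, -0.0, -0.9]
grip_width: 0.0464
grasp_force: 61.7
```

```bash
cat > d.py <<'E'
from h import *
o=bot.get_obs(); print(o["clock"],o["eef_pos"],yaw(o),o["joint_pos"],o["ft_force"],o["grip_width"],o["grasp_force"])
c=bot.camera("side"); cv2.imwrite("pics/s2.png",c["pixels"][60:360,100:460])
h=cv2.cvtColor(c["pixels"],cv2.COLOR_BGR2HSV)
red=((h[...,0]<6)|(h[...,0]>174))&(h[...,1]>150)&(h[...,2]>60)
P=cloud(c,red); P=P[(np.hypot(P[:,0]-o["eef_pos"][0],P[:,1]-o["eef_pos"][1])<.05)&(P[:,2]>.0)]
print("red",len(P),np.percentile(P[:,2],[2,50,98]),P.mean(0))
print([(d["p"],w(c,d["xyz"])) for d in bot.place_of(c,"cap")])
plan([.639,-.4035,.135],1.846,5)
E
python3 d.py
```

```text
4.525 [ 0.4892 -0.2393  0.1542] 1.842008079385642 [-0.4551  0.3679 -0.0235  1.1737  0.0002  0.8445] [-0.9806 -0.0305 -0.9451] 0.04638071361921529 61.748130954802036
red 434 [0.1395 0.1714 0.1849] [ 0.4883 -0.2509  0.1689]
[(0.97, array([ 0.3882, -0.3793,  0.0007])), (0.67, array([ 0.4903, -0.4505,  0.0005])), (0.64, array([ 0.4875, -0.2357,  0.1389]))]
[-3.993  2.04   0.323 -0.001]
[-3.995  2.036  0.323 -0.001]
[-3.997  2.033  0.323 -0.001]
[-3.998  2.03   0.323 -0.001]
[-4.     2.027  0.323 -0.001]
```

View pics/s2.png

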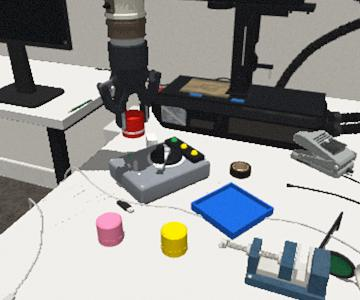

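The side view shows the red cap held in the fingers at crop position (133,123), clear of its post. Its underside is at z ≈ 0.138 with the TCP at 0.154, an offset of about 16 mm. Next I'll move it over the tray and lower it.

>>> carry_out(increments=[4.0,-3.5,1.8,0,0,4.0,-4,2,0,0,4.0,-4.5,2.3,0,0,4.0,-4.5,2.3,1,0,4.0,-3.5,1.8,1,0])

```text
clock: 5.25
eef_pos: [0.6394, -0.4049, 0.1283]
tool_rot: [0.605, 0.796, -0.0, -0.002]
ft_force: [1.2, 0.2, -1.7]
grip_width: 0.0463
grasp_force: 61.7
```

>>> carry_out(increments=[4.0,0,0,2.5,0,4.0,0,0,2.5,0,4.0,0,0,2.5,0,4.0,0,0,1.5,0,4.0,0,0,0.5,0])

```text
clock: 5.88
eef_pos: [0.638, -0.4032, 0.0337]
tool_rot: [0.605, 0.796, -0.0, -0.002]
ft_force: [0.3, 0.4, -0.6]
grip_width: 0.0467
grasp_force: 61.8
```

```bash
python3 d.py
```

```text
5.875 [ 0.638  -0.4032  0.0337] 1.8418490378369399 [-0.5636  0.8857  0.5692  1.2584  0.      0.7361] [ 0.2934  0.4238 -0.5756] 0.04672051385166668 61.78006712347269
red 387 [0.0186 0.054  0.0643] [ 0.6366 -0.4139  0.0492]
[(0.93, array([ 0.6368, -0.4002,  0.0191])), (0.9, array([ 0.3889, -0.3806,  0.0003])), (0.64, array([ 0.489 , -0.4509,  0.0002]))]
[ 0.006  0.002 -1.987 -0.001]
[ 0.006  0.002 -1.987 -0.001]
[ 0.006  0.002 -1.987 -0.001]
[ 0.006  0.002 -1.987 -0.001]
[ 0.006  0.002 -1.987 -0.001]
```

Its underside is about 10 mm above the tray floor, so I'll lower it slowly until it touches.

>>> carry_out(increments=[4.0,0,0,0.3,0,4.0,0,0,0.3,0,4.0,0,0,0.2,0,4.0,0,0,0.1,0,4.0,0,0,0,0])

```text
clock: 6.6
eef_pos: [0.6392, -0.404, 0.0272]
tool_rot: [0.605, 0.796, -0.0, -0.0]
ft_force: [-0.2, -0.6, -0.8]
grip_width: 0.0469
grasp_force: 61.8
```

>>> carry_out(increments=[4.0,0,0,0.1,0,4.0,0,0,0.1,0,4.0,0,0,0.1,0,4.0,0,0,0,0,4.0,0,0,0,0])

```text
clock: 7.22
eef_pos: [0.6394, -0.4042, 0.0261]
tool_rot: [0.605, 0.796, 0.0, 0.001]
ft_force: [-2.4, 2.4, 5.9]
grip_width: 0.0467
grasp_force: 62.5
```

It has touched down (5.9 N), so I'll release and retreat.

>>> carry_out(increments=[6.5,0,0,0,0,6.5,0,0,0,0,6.5,0,0,0,0,6.5,0,0,0,0,6.5,0,0,0,0])

```text
clock: 7.85
eef_pos: [0.6392, -0.404, 0.0241]
tool_rot: [0.605, 0.796, -0.0, -0.0]
ft_force: [0.8, -0.1, -0.6]
grip_width: 0.065
grasp_force: 0.0
```

>>> carry_out(increments=[6.5,0,0,-2,0,6.5,0,0,-3,0,6.5,0,0,-4,0,6.5,0,0,-5,0,6.5,0,0,-2,0])

```text
clock: 8.48
eef_pos: [0.6405, -0.4049, 0.1892]
tool_rot: [0.605, 0.796, 0.0, 0.003]
ft_force: [0.3, -0.1, -1.3]
grip_width: 0.0651
grasp_force: 0.0
```

```bash
cat > e.py <<'E'
from h import *
o=bot.get_obs(); print(o["clock"],o["eef_pos"],yaw(o),o["joint_pos"])
for n in ("top","side","wrist"):
    c=bot.camera(n); cv2.imwrite(f"pics/{n}3.png",c["pixels"])
    for k in ("cap_mid","handle_top","station"): print(n,k,[(round(d["p"],2),w(c,d["xyz"])) for d in bot.place_of(c,k)[:3]])
    m=bot.regions_of(c,"handle_top")
    if m:
        P=cloud(c,m[0]["mask"]); P=P[P[:,2]>.1]; print("hmask",len(P),P.mean(0) if len(P) else 0)
E
python3 e.py
```

```text
8.475 [ 0.6405 -0.4049  0.1892] 1.8417862056223293 [-0.5637  0.83    0.8618  1.5958 -0.      0.7361]
top cap_mid [(0.37, array([ 0.7347, -0.2823, -0.0012]))]
top handle_top [(0.78, array([ 0.5358, -0.2631,  0.1105]))]
top station [(0.82, array([ 0.569 , -0.2187, -0.0008]))]
hmask 66 [ 0.5375 -0.2609  0.1069]
side cap_mid [(0.97, array([ 0.4921, -0.4533,  0.0219])), (0.95, array([ 0.3938, -0.3797,  0.0224])), (0.75, array([ 0.6398, -0.3974,  0.0322]))]
side handle_top [(0.71, array([ 0.539 , -0.2588,  0.1105]))]
side station [(0.92, array([ 0.5693, -0.2139,  0.0008]))]
hmask 52 [ 0.5371 -0.2637  0.1067]
wrist cap_mid [(0.95, array([ 0.6357, -0.4036,  0.0338])), (0.76, array([ 0.4885, -0.4575,  0.0197])), (0.56, array([ 0.3927, -0.3814,  0.0265]))]
wrist handle_top []
wrist station []
```

View pics/side3.png

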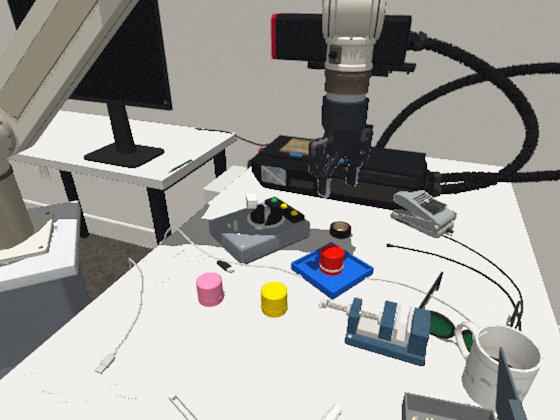

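The side view shows the red cap standing in the blue tray at (332,260), with the lever at rest. Next comes the approach to the handle, with the tool's x axis radial so it can turn with the lever.

```bash
python3 -c "
from h import *
plan([.538,-.2615,.17],4.13,15)"
```

```text
[ 1.096 -0.396  0.094 -0.153]
[ 1.143 -0.225  0.094 -0.153]
[ 1.164 -0.048  0.094 -0.153]
[ 1.158  0.129  0.094 -0.153]
[ 1.125  0.304  0.094 -0.153]
[ 1.066  0.471  0.094 -0.153]
[ 0.982  0.627  0.094 -0.153]
[ 0.875  0.769  0.094 -0.153]
[ 0.748  0.893  0.094 -0.153]
[ 0.604  0.997  0.094 -0.153]
[ 0.445  1.077  0.094 -0.153]
[ 0.276  1.132  0.094 -0.153]
[ 0.101  1.161  0.094 -0.153]
[-0.076  1.163  0.094 -0.153]
[-0.252  1.138  0.094 -0.153]
```

>>> carry_out(increments=[5,1.1,-0.4,0.1,-0.153,5,1.15,-0.2,0.1,-0.153,5,1.15,-0.05,0.1,-0.153,5,1.15,0.15,0.1,-0.153,5,1.1,0.3,0.1,-0.153])

```text
clock: 9.85
eef_pos: [0.6059, -0.3563, 0.1795]
tool_rot: [0.262, 0.965, -0.0, 0.0]
ft_force: [0.5, -1.1, 0.2]
grip_width: 0.0501
grasp_force: 0.0
```

>>> carry_out(increments=[5,1.05,0.45,0.1,-0.153,5,1.0,0.65,0.1,-0.153,5,0.9,0.75,0.1,-0.153,5,0.75,0.9,0.1,-0.153,5,0.6,1.0,0.1,-0.153])

```text
clock: 10.48
eef_pos: [0.5717, -0.3089, 0.1745]
tool_rot: [-0.117, 0.993, -0.0, 0.0]
ft_force: [-0.1, 1.1, 0.2]
grip_width: 0.0502
grasp_force: 0.0
```

>>> carry_out(increments=[5,0.45,1.1,0.1,-0.153,5,0.3,1.15,0.1,-0.153,5,0.1,1.15,0.1,-0.153,5,-0.1,1.15,0.1,-0.153,5,-0.25,1.15,0.1,-0.153])

```text
clock: 11.1
eef_pos: [0.5375, -0.2613, 0.1696]
tool_rot: [-0.48, 0.878, -0.0, 0.0]
ft_force: [-0.8, 0.6, 0.9]
grip_width: 0.0502
grasp_force: 0.0
```

```bash
sed -i 's/3.png/4.png/' e.py; python3 e.py; python3 -c "
from h import *
plan([.538,-.2615,.074],4.13-2*np.pi,1)"
```

```text
11.1 [ 0.5375 -0.2613  0.1696] -2.1413087176712624 [-0.4525  0.4644  0.1664  1.2722  0.     -1.4528]
top cap_mid [(0.65, array([ 0.4917, -0.4492,  0.028 ])), (0.62, array([ 0.3896, -0.3788,  0.0268]))]
top handle_top []
top station []
side cap_mid [(0.98, array([ 0.4886, -0.4531,  0.0173])), (0.69, array([ 0.6379, -0.3974,  0.0295])), (0.64, array([ 0.3927, -0.3813,  0.0207]))]
side handle_top [(0.7, array([ 0.5394, -0.2582,  0.11  ]))]
side station [(0.95, array([ 0.5693, -0.2142, -0.0012]))]
wrist cap_mid [(0.92, array([ 0.6349, -0.4029,  0.0323]))]
wrist handle_top [(0.71, array([ 0.5391, -0.2595,  0.1064]))]
wrist station []
hmask 572 [ 0.5371 -0.2637  0.1063]
[-0.032 -0.018  9.523  0.007]
```

View pics/wrist4.png

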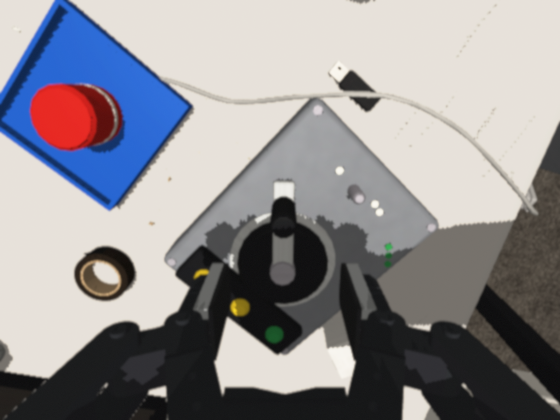

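The wrist view shows the lever lined up with the tool, its handle at (284,212) and its pivot at (283,272). The cap is in the tray at (70,115). I'll go down and grip the handle.

>>> carry_out(increments=[5,0,0,2.5,0,5,0,0,2.5,0,5,0,0,2.5,0,5,0,0,1.5,0,5,0,0,0.5,0])

```text
clock: 12.48
eef_pos: [0.5372, -0.2614, 0.0734]
tool_rot: [-0.477, 0.879, 0.001, -0.0]
ft_force: [-0.2, 0.7, -0.4]
grip_width: 0.0498
grasp_force: 0.0
```

>>> carry_out(increments=[1,0,0,0,0,1,0,0,0,0,1,0,0,0,0,1,0,0,0,0,1,0,0,0,0])

```text
clock: 13.1
eef_pos: [0.5387, -0.2622, 0.0755]
tool_rot: [-0.477, 0.879, -0.001, 0.001]
ft_force: [1.4, -1.5, 5.6]
grip_width: 0.016
grasp_force: 58.9
```

```bash
cat > f.py <<'E'
from h import *
o=bot.get_obs(); print(o["eef_pos"],yaw(o)%(2*np.pi),o["joint_pos"],o["ft_force"],o["grip_width"],o["grasp_force"])
d=o["eef_pos"][:2]-np.array([.569,-.2155]); print("radius",np.hypot(*d),"phi",np.arctan2(d[1],d[0])%(2*np.pi))
E
python3 f.py
```

```text
[ 0.5387 -0.2622  0.0755] 4.1367072005354535 [-0.4529  0.5373  0.0272  1.0578 -0.0002 -1.448 ] [ 1.3504 -1.4913  5.5541] 0.015951982242569752 58.944150879979134
radius 0.055695003493021165 phi 4.13701554155973
```

Gripped, with radius 55.7 mm and the angle as expected. Each row turns 0.102 rad about the pivot.

>>> carry_out(increments=[1,-0.03,0.56,0,0.102,1,-0.03,0.56,0,0.102,1,-0.03,0.56,0,0.102,1,-0.03,0.56,0,0.102,1,-0.03,0.56,0,0.102])

```text
clock: 13.72
eef_pos: [0.5204, -0.2415, 0.0755]
tool_rot: [-0.239, 0.971, -0.001, 0.002]
ft_force: [2.9, -1.8, 4.3]
grip_width: 0.0161
grasp_force: 59.0
```

```bash
python3 f.py
```

```text
[ 0.5204 -0.2415  0.0755] 3.623730001772149 [-0.4346  0.4916 -0.0508  1.0245  0.0002 -0.9168] [ 2.8837 -1.8133  4.2736] 0.01613043904699542 58.99800211773254
radius 0.055107496840694915 phi 3.6336535797514053
```

>>> carry_out(increments=[1,-0.03,0.56,0,0.102,1,-0.03,0.56,0,0.102,1,-0.03,0.56,0,0.102,1,-0.03,0.56,0,0.102,1,-0.03,0.56,0,0.102])

```text
clock: 14.35
eef_pos: [0.5145, -0.2146, 0.0755]
tool_rot: [0.014, 1.0, -0.001, 0.002]
ft_force: [3.8, -2.1, 3.3]
grip_width: 0.0159
grasp_force: 59.0
```

>>> carry_out(increments=[1,-0.03,0.56,0,0.102,1,-0.03,0.56,0,0.102,1,-0.03,0.56,0,0.102,1,-0.03,0.56,0,0.102,1,-0.03,0.56,0,0.102])

```text
clock: 14.98
eef_pos: [0.5223, -0.1883, 0.0755]
tool_rot: [0.266, 0.964, -0.001, 0.002]
ft_force: [2.3, -2.8, 2.4]
grip_width: 0.0165
grasp_force: 59.1
```

>>> carry_out(increments=[1,0,0,0,0,1,0,0,0,0,1,0,0,0,0,1,0,0,0,0,1,0,0,0,0])

```text
clock: 15.6
eef_pos: [0.5221, -0.1885, 0.0754]
tool_rot: [0.263, 0.965, -0.0, 0.002]
ft_force: [3.7, -3.1, 4.4]
grip_width: 0.0163
grasp_force: 59.3
```

```bash
python3 f.py; cat > g.py <<'E'
from h import *
c=bot.camera("side"); cv2.imwrite("pics/s5.png",cv2.resize(c["pixels"][140:340,180:440],None,fx=2.5,fy=2.5))
for k in ("handle_top","cap_mid","tape_electrical","spacer_block","usb_stick"): print(k,[(round(d["p"],2),w(c,d["xyz"])) for d in bot.place_of(c,k)[:3]])
E
python3 g.py
```

```text
[ 0.5221 -0.1885  0.0754] 2.608721358284191 [-0.3462  0.4587 -0.1059  1.002  -0.0004  0.1867] [ 3.7355 -3.0829  4.3885] 0.016307291598659502 59.26412809174508
radius 0.054119067431007584 phi 2.6186560254157
handle_top []
cap_mid [(0.95, array([ 0.4933, -0.4532,  0.0216])), (0.86, array([ 0.6408, -0.401 ,  0.0314])), (0.78, array([ 0.3977, -0.3803,  0.0258]))]
tape_electrical [(0.67, array([ 0.7312, -0.2828, -0.0018])), (0.23, array([ 0.4473, -0.2995, -0.0016]))]
spacer_block [(0.44, array([ 0.5794, -0.0875,  0.0019]))]
usb_stick [(0.55, array([ 0.4485, -0.3003,  0.0015]))]
```

View pics/s5.png

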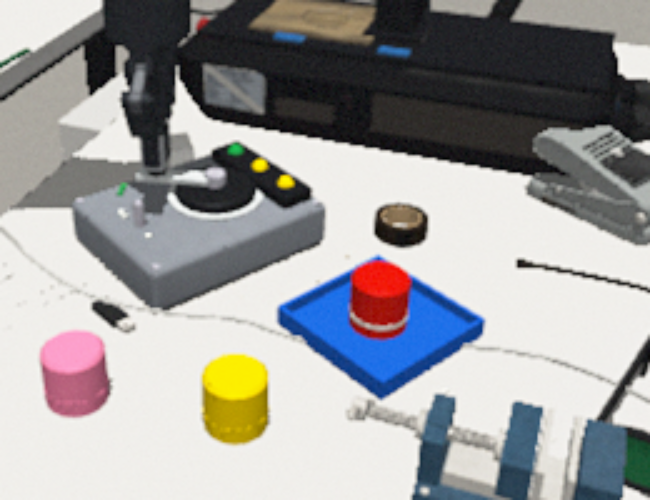

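The view shows the lever held by the gripper at (155,170), pointing towards the green dots at (122,190). The cap is in the tray and the bystanders haven't moved. The lever has turned about 1.52 rad, so I'll hand it in.

```bash
python3 -c "
from workcell import bot
print(bot.job_done())"
```

```text
the job is handed in; nothing more can be done
None
```

The job is handed in: the red cap is set down in the blue tray, the gripper is holding the lever at about 1.52 rad (third position), and the tape roll, block and USB stick have not moved; the hand-in returned no verdict.

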